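Screw down a cell-pack press and lock its spindle with a cross pin

ROBOT

A 7-joint arm with a two-finger parallel gripper is mounted at the origin on the work surface. World frame = base frame: x ahead of the robot, y to its left, z up, the work surface at z = 0. Lengths are in m, angles in rad, forces in N, time in s.
With the tool pointing down it reaches from about 0.425 to 0.925 m from the base axis. Payload 6.8 kg.
Tool frame: the origin (TCP) lies midway between the tips of the shut fingers; the grasp point (between the pads) lies 19 mm behind it (manip.grip_depth is the distance from the TCP to the grasp point, in m); x points along the fingers, y is the direction in which the jaws open and shut, and the axes are right-handed (so a half turn about x gives the same grasp; the last joint's range is limited). The gripper opens to 85 mm and grips with 20 to 120 N. Pads are 22 mm wide; open, the fingers measure 114 mm over their backs; the gripper's body (76 mm by 85 mm) begins 54 mm behind the grasp point. The pads swing forward as they close: fully open they stand 13 mm farther back than shut.
Start: joints at [1.13, 0.477, 0.022, 1.555, -0.011, 1.109, -0.083], TCP at [0.221, -0.638, 0.231] pointing down, gripper open.
Joint ranges: [-2.96, 2.96], [-0.34, 2.1], [-1.41, 1.46], [0.24, 2.44], [-1.37, 4.51], [0.17, 1.92], [-2.96, 2.96]. Speed limits (rad/s): [2.39, 2.39, 3.14, 3.14, 3.14, 3.14, 3.14].

INTERFACE

Orientations are given as a rotation vector (axis times angle).
In Python, from rig import manip gives the robot as it stands.
- The arm moves only by the tool apply_moves, never from a script. Its argument "moves" is a list of rows, each an object of numbers: "dx", "dy", "dz": the shift along the tool's x, y, z in mm; "rx", "ry", "rz": the turn, a rotation vector about the tool's x, y, z in rad. A call has exactly 8 rows; each row is the pose to reach, as a shift and turn from the pose commanded when the call began, along the tool's axes at that moment; what a row does not reach only later rows make up. A row lasts 1/8 s, in which the tool goes at most 62.5 mm and 10.7 degrees, less where a joint would pass 70% of its speed; a pose out of reach is approached as far as the arm can. A call with a gripper value outside its range is refused whole. "claw" is the gripper command: -1 is shut, 1 is fully open, values between are in proportion, set as the call begins (left out, the last holds). The fingers move at their own pace and stop on an object; the grip force is fixed at half the most. Time passes only in rows, so rows that repeat a pose let the fingers close, or fill a call up. It gives the time, the measured TCP pose, the force and the opening at its end, in the units of the state.
- manip.get_obs(): the state, without advancing time (a new reading comes with each control period).
- manip.snapshot(name): name is "scene" or "top" or "wrist"; returns a dict with "frame" (420x560x3 uint8, red, green, blue), "range_z" (420x560 float32, m along the optical axis (not along the pixel's ray), 0 where there is no reading), "K" (3x3 intrinsics, pixels), "dist" ([k1, k2, p1, p2, k3] as OpenCV has them; the pictures are not rectified), "rvec" (rotation vector, rad) and "tvec" (3), from world to camera coordinates, as OpenCV has them. Camera axes: x right, y down, z forward; pixel columns grow to the right and rows downward; lengths in m; the calibration is good to about 2 mm. A picture is of the moment at which its call begins.
- manip.hand_in(): hands the job in, once; it reports no verdict.
The state is a dict: "t": time; "joints": joint angles; "qvel": joint speeds; "effort": joint torques, N m; "tool_pos": TCP position; "tcp_rot": TCP orientation; "force": force on the tool from outside, world axes, zero at the start; "wrist_torque": the same for the moment, N m; "finger_gap": finger opening in m.
Only numpy, scipy, OpenCV 4.12 (cv2) and the standard library are available. Lean on these libraries where they do the work, as an engineer would, in place of code of your own. Each camera call takes 0.05 s, during which the arm holds its last target. There are 200 camera calls.

TASK

Wind the crank of the cell-pack press clockwise until the cross hole in the spindle's square head comes level and in line with the holes in the two ears of the fork. Then lock the spindle: push the long lock pin, from the robot's side, through near ear, head and far ear until its block handle is home against the near ear, and let go. Leave the short pin and the other loose things on the bench where they are.

Things in the scene. Friction and masses are not known exactly. Their poses are not given: they have to be found in the camera images.
- press: Fixed press, place and yaw vary: dark base 150 (x) x 170 mm, two columns, an aluminium bridge 80 x 165 mm with its top 100 mm above the bench, grey cells under it. Origin: centre of its underside, on the vertical spindle axis; x leads from the robot's side to the far side. On the bridge stand the fork's two ears, with the spindle's head between them.
- fork_centre (a point): Point on the press midway between the two ears' holes, 130 mm above the bench, on the spindle axis; x along the holes, from near (robot's side) to far ear, z up. Ears: upright plates 40 mm wide, 6 mm thick, inner faces 26 mm and outer faces 32 mm from this point along x, tops 147 mm above the bench, each with a 12 mm round hole.
- head_centre (a point): Centre of the spindle's steel head, a 34 mm cube with one 12 mm cross hole through it, its own x along the hole and along the crank arm. Lined up, it coincides with fork_centre, the arm points to the fork's +x (knob over the far side) and the head's top is flush with the ears' tops. Half a turn off, the hole is 4 mm too high or low.
- spindle (a joint): Turn of the threaded spindle, rad, whole turns counted. 0 = hole lined up. Positive = anticlockwise from above = screwed up, 8 mm per turn; at q the crank points q anticlockwise of the fork's x, and head and knob are q/(2 pi) x 8 mm higher. Starts 1.1 to 2.3 turns above 0. Stays where left; takes 0.06 N m; can be overwound to -4.
- knob_centre (a point): Centre of the crank's black upright knob, a free-spinning cylinder 22 mm across and 48 mm tall, 45 mm from the spindle axis. Lined up, this point is 191 mm above the bench; the crank arm, 20 mm wide, lies below the knob, its top 27 mm below this point.
- pin_centre (a point): Long lock pin, loose steel, 0.15 kg: block handle 32 (x) x 18 (y) x 36 mm (z), a 9 mm round shaft with tapered tip sticking 70 mm out of its +x face. It stands on the block, shaft level 18 mm up. This point: the block's centre, on the shaft's line; x to the tip. Home, the block touches the near ear and this point is 48 mm from fork_centre, on its -x side.
- short_pin_centre (a point): Short pin, loose, too short for the job: the same block, but its shaft sticks out only 34 mm. This point is the block's centre, x along the shaft. The two pins may have changed places. Leave it.
- spool_top (a point): Loose bystander: reel of copper wire, green flanges, 68 mm across, 40 mm tall; top centre.
- tape_top (a point): Loose bystander: yellow tape roll lying flat, 90 mm across, 24 mm tall; top centre.
- drive_top (a point): Loose bystander: flat metal disk drive 100 x 70 x 15 mm; top centre.
- screwdriver_grip (a point): Loose bystander: screwdriver 170 mm long, lying; a point in its handle.
- jar_top (a point): Loose bystander: clear jar with black cap, 54 mm across, 60 mm tall; top centre.
Not all that is in view belongs to the job. What is shaped like the part that bears pin_centre but orange is not meant.

How it is judged:
By the outcome, as a careful person would: the job done as asked, in the order asked, and still so for the second after the job is handed in, with the robot touching nothing.
It also fails if it takes over 72 s, if anything falls off the work surface, if the arm or the gripper's body presses on something with over 40 N, if the wrist force passes 120 N, or if a joint passes its speed limit or range.

## Working session

There is one attempt and no reset: what is moved stays moved. The work goes in short steps, Python scripts to look and compute and a tool call to move; the robot and the scene stay as the last step left them, time stands still between calls to the robot, and variables do not carry over. Pictures are saved under pics/ and viewed, about 8 in all and at most 12, crops included, and the job is handed in when it is done.

Besides the shell and the picture viewer there is one more tool, called as a command line: name --argument value ..., lists and objects as JSON in quotes. apply_moves: Moves the arm, as the interface text tells. Its arguments: {"type":"object","properties":{"moves":{"type":"array"},"claw":{"type":"number"}},"required":["moves"]}

```bash
mkdir -p pics; ls; cat > h.py <<'E'
import numpy as np, cv2, pickle
from rig import manip
from scipy.spatial.transform import Rotation as R
def snap(n,f):
    s=manip.snapshot(n); pickle.dump(s,open(f'pics/{f}.pkl','wb')); cv2.imwrite(f'pics/{f}.png',s['frame'][:,:,::-1]); return s
def load(f): return pickle.load(open(f'pics/{f}.pkl','rb'))
def pt(s,u,v,z=None):
    "world point of pixel: from depth or by plane z"
    K=np.array(s['K']);d=np.array(s['dist']);Rm=R.from_rotvec(np.ravel(s['rvec'])).as_matrix();t=np.ravel(s['tvec'])
    n=cv2.undistortPoints(np.array([[[u,v]]],float),K,d)[0,0]; r=np.array([n[0],n[1],1.]); c=-Rm.T@t; w=Rm.T@r
    k=s['range_z'][int(round(v)),int(round(u))] if z is None else (z-c[2])/w[2]
    return c+k*w
def cloud(s):
    K=np.array(s['K']);d=np.array(s['dist']);Rm=R.from_rotvec(np.ravel(s['rvec'])).as_matrix();t=np.ravel(s['tvec'])
    H,W=s['range_z'].shape; g=np.stack(np.meshgrid(np.arange(W),np.arange(H)),-1).reshape(-1,1,2).astype(float)
    n=cv2.undistortPoints(g,K,d)[:,0]; P=np.c_[n,np.ones(len(n))]*s['range_z'].reshape(-1,1)
    return ((P-t)@Rm).reshape(H,W,3)
def proj(s,p): return cv2.projectPoints(np.array(p,float).reshape(-1,3),np.ravel(s['rvec']),np.ravel(s['tvec']),np.array(s['K']),np.array(s['dist']))[0][:,0]
E
python3 - <<'E'
from h import *
o=manip.get_obs(); print({k:np.round(v,3) for k,v in o.items()}, manip.grip_depth)
for n in('scene','top'): s=snap(n,n+'0')
E
```

```text
pics
{'t': np.float64(0.0), 'joints': array([ 1.13 ,  0.478,  0.022,  1.556, -0.012,  1.109, -0.083]), 'qvel': array([-0.   , -0.   , -0.   ,  0.   , -0.002, -0.   ,  0.001]), 'effort': array([-1.0000e-03, -5.9647e+01,  1.6070e+00, -2.8120e+01,  1.2000e-02,
        9.0000e-03,  0.0000e+00]), 'tool_pos': array([ 0.22 , -0.637,  0.23 ]), 'tcp_rot': array([ 2.041,  0.345, -2.042]), 'force': array([-1.532,  0.171,  0.5  ]), 'wrist_torque': array([ 0.006, -0.058, -0.008]), 'finger_gap': np.float64(0.085)} 0.0187
```

View pics/top0.png

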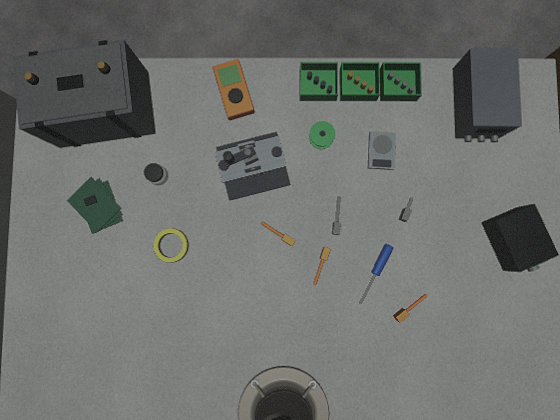

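View pics/scene0.png

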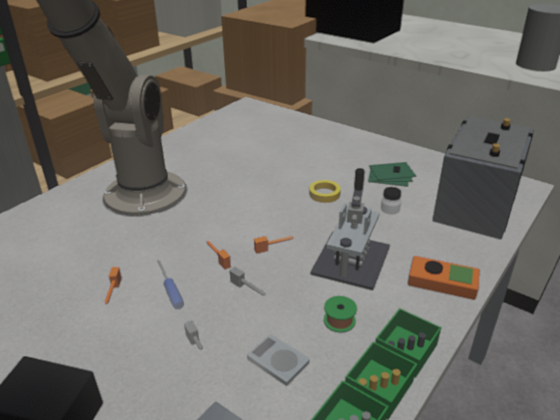

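Top view: the press is at (252,165). There are two grey pins: A has its block at (337,229) and tip at (338,197), B has its block at (405,214) and tip at (411,198). The orange lookalikes at (278,233), (321,266) and (410,307) are excluded. A looks longer. I'll confirm that in a crop and measure.

```bash
python3 - <<'E'
from h import *
s=load('top0'); C=cloud(s)
f=s['frame'][:,:,::-1]
a=cv2.resize(f[185:245,300:430],None,fx=6,fy=6,interpolation=cv2.INTER_CUBIC)
b=cv2.resize(f[125:205,205:300],None,fx=6,fy=6,interpolation=cv2.INTER_CUBIC)
o=np.zeros((600,800,3),np.uint8); o[:360,:780]=a; 
cv2.imwrite('pics/c1.png',a); cv2.imwrite('pics/c2.png',b)
for n,u,v in [('base',283,400),('blkA',337,229),('blkB',405,214),('spool',322,134),('tape',171,230),('jar',155,172),('drive',382,150),('boxtop',487,90),('blk',510,235),('table',300,330)]: print(n,pt(s,u,v).round(3))
print('len A',np.linalg.norm(pt(s,338,197,.018)-pt(s,337,234,.018)),'B',np.linalg.norm(pt(s,411,198,.018)-pt(s,403,220,.018)))
# blobs around
for n,(u0,u1,v0,v1) in {'A':(325,350,190,242),'B':(395,420,190,228)}.items():
    P=C[v0:v1,u0:u1].reshape(-1,3); m=P[:,2]>.025
    print(n,'block',m.sum(),P[m].mean(0).round(4),P[m].min(0).round(3),P[m].max(0).round(3))
P=C[125:205,205:300].reshape(-1,3)
print(np.histogram(P[:,2],bins=np.arange(-.01,.26,.01)))
for z0,z1 in((.09,.11),(.14,.155),(.155,.175),(.175,.195),(.195,.25)):
    m=(P[:,2]>z0)&(P[:,2]<z1)
    if m.sum()>3:
        q=P[m]; print(z0,m.sum(),q.mean(0).round(4),cv2.minAreaRect((q[:,:2]*1000).astype(np.float32)))
E
```

```text
base [ 0.069 -0.     0.136]
blkA [ 0.47  -0.137  0.036]
blkB [ 0.51  -0.313  0.04 ]
spool [ 0.72  -0.099  0.042]
tape [0.466 0.298 0.025]
jar [0.613 0.334 0.063]
drive [ 0.682 -0.26   0.021]
boxtop [ 0.809 -0.498  0.13 ]
blk [ 0.454 -0.557  0.094]
table [ 0.206 -0.043 -0.002]
len A 0.09801125004355833 B 0.06253652445244591
A block 106 [ 0.4746 -0.1271  0.1155] [ 0.406 -0.146  0.025] [ 0.55  -0.006  1.239]
B block 108 [ 0.5094 -0.3083  0.0687] [ 0.406 -0.336  0.025] [ 0.556 -0.006  1.239]
(array([1164, 2964, 1230,   27,   10,   14,    6,    0,    0,    4,  406,
       1053,   80,   39,   34,  101,   79,   31,  195,   27,   11,    6,
         12,   72,    2,    0]), array([-0.01,  0.  ,  0.01,  0.02,  0.03,  0.04,  0.05,  0.06,  0.07,
        0.08,  0.09,  0.1 ,  0.11,  0.12,  0.13,  0.14,  0.15,  0.16,
        0.17,  0.18,  0.19,  0.2 ,  0.21,  0.22,  0.23,  0.24,  0.25]))
0.09 1459 [0.6383 0.0785 0.1017] ((641.9224243164062, 86.04194641113281), (81.11203002929688, 164.76358032226562), 14.888319969177246)
0.14 127 [0.6398 0.0848 0.1473] ((641.79736328125, 86.19871520996094), (64.90715026855469, 39.96845626831055), 14.835380554199219)
0.155 167 [0.635  0.0913 0.1662] ((634.115478515625, 104.84983825683594), (35.06663131713867, 74.40454864501953), 22.696258544921875)
0.175 141 [0.634  0.0999 0.1783] ((632.3275756835938, 106.00153350830078), (20.003198623657227, 74.10955047607422), 26.547731399536133)
0.195 101 [0.6211 0.1256 0.2212] ((622.5607299804688, 126.8792495727539), (20.10833740234375, 20.245641708374023), 40.72922134399414)
```

View pics/c1.png

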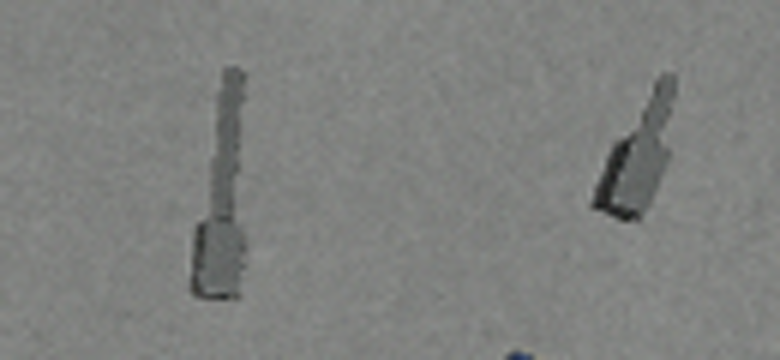

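View pics/c2.png

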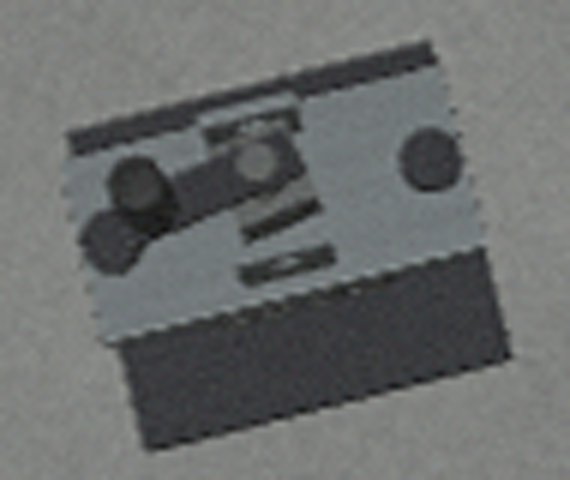

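The crop confirms it: A (left, shaft about twice the block length) is the long pin and B (right) is the short one. In the press crop the knob sits at the left-back of the bridge. Next I need finer heights to resolve the turn count, plus the tool orientation.

```bash
python3 - <<'E'
from h import *
c0=np.array([.6419,.0861]); yaw=np.radians(14.87); 
for n in('top0','scene0'):
    s=load(n); C=cloud(s).reshape(-1,3); P=C.copy(); d=P[:,:2]-c0; F=np.c_[d@[np.cos(yaw),np.sin(yaw)],d@[-np.sin(yaw),np.cos(yaw)],P[:,2]]
    F=F[(abs(F[:,0])<.08)&(abs(F[:,1])<.09)]
    print(n,len(F))
    br=F[(abs(F[:,2]-.1)<.008)]; print(' bridge z',np.median(br[:,2]), 'x',np.percentile(br[:,0],[1,99]),'y',np.percentile(br[:,1],[1,99]))
    h=F[F[:,2]>.135]; hh,e=np.histogram(h[:,2],bins=np.arange(.135,.245,.002))
    print(' ',[(round(a,3),int(b)) for a,b in zip(e,hh) if b])
    k=F[F[:,2]>.2]; print(' knob',k.mean(0),k.min(0),k.max(0))
T=R.from_rotvec(manip.get_obs()['tcp_rot']).as_matrix(); print(T.round(3))
# pin A axis
s=load('top0');a=pt(s,337,229,.036);
top=[pt(s,300+u/6,185+v/6,z) for u,v,z in((213,222,.036),(243,222,.036),(240,295,.036),(211,292,.036))]; print(np.round(top,4),np.mean(top,0))
tip=pt(s,300+234/6,185+70/6,.0225); b=pt(s,300+224/6,185+215/6,.0225); print(tip,b,np.degrees(np.arctan2(*(tip-b)[1::-1])),np.linalg.norm(tip-b))
w=snap('wrist','w0'); print(w['K'],w['tvec'],w['rvec'])
E
```

```text
top0 3871
 bridge z 0.10135492956445516 x [-0.04012708  0.03905997] y [-0.0810658   0.08107335]
  [(np.float64(0.135), 4), (np.float64(0.137), 11), (np.float64(0.139), 14), (np.float64(0.141), 5), (np.float64(0.143), 12), (np.float64(0.145), 24), (np.float64(0.147), 37), (np.float64(0.149), 27), (np.float64(0.151), 12), (np.float64(0.153), 1), (np.float64(0.155), 11), (np.float64(0.157), 34), (np.float64(0.159), 24), (np.float64(0.161), 10), (np.float64(0.163), 3), (np.float64(0.165), 1), (np.float64(0.167), 1), (np.float64(0.169), 8), (np.float64(0.171), 19), (np.float64(0.173), 56), (np.float64(0.175), 66), (np.float64(0.177), 35), (np.float64(0.179), 14), (np.float64(0.181), 14), (np.float64(0.183), 3), (np.float64(0.185), 6), (np.float64(0.187), 1), (np.float64(0.189), 1), (np.float64(0.193), 1), (np.float64(0.195), 3), (np.float64(0.197), 5), (np.float64(0.199), 2), (np.float64(0.203), 2), (np.float64(0.205), 2), (np.float64(0.209), 1), (np.float64(0.211), 5), (np.float64(0.213), 1), (np.float64(0.215), 1), (np.float64(0.217), 3), (np.float64(0.219), 2), (np.float64(0.221), 4), 
[... 1425 characters left out ...]
np.float64(0.223), 24), (np.float64(0.225), 11)]
 knob [-0.00548786  0.03964616  0.21531502] [-0.01757241  0.03102127  0.20010523] [0.00469134 0.05589876 0.22661264]
[[-0.001  0.327 -0.945]
 [ 0.001 -0.945 -0.327]
 [-1.    -0.002  0.   ]]
[[ 0.4883 -0.1336  0.036 ]
 [ 0.4883 -0.1466  0.036 ]
 [ 0.4567 -0.1451  0.036 ]
 [ 0.458  -0.1326  0.036 ]] [ 0.47282073 -0.13949985  0.036     ]
[ 0.5562014 -0.1446608  0.0225   ] [ 0.49226623 -0.1399027   0.0225    ] -4.256148252414184 0.06411197605963385
[[308.52937223   0.         281.61987938]
 [  0.         308.52937223 209.37173551]
 [  0.           0.           1.        ]] [-0.6740486  -0.04102854  0.38081258] [-2.33838171  1.66490669  0.27128745]
```

```bash
cat > g.py <<'E'
import json,sys
from h import *
def Rt(yawdeg):
    a=np.radians(yawdeg); c,s=np.cos(a),np.sin(a); return np.array([[0,s,-c],[0,-c,-s],[-1,0,0]])
def get():
    d=json.load(open('cmd.json')); return np.array(d['p']),np.array(d['R'])
def put(p,Rm): json.dump(dict(p=list(p),R=Rm.tolist()),open('cmd.json','w'))
def plan(way):
    "way: list of (pos,yawdeg); prints tool-axis rows from the commanded pose; commanded pose := last (as rounded)"
    p0,R0=get()
    for p,y in way:
        d=np.round(R0.T@(np.array(p)-p0)*1000,1); r=np.round(R.from_matrix(R0.T@Rt(y)).as_rotvec(),3)
        print(json.dumps(dict(zip(('dx','dy','dz','rx','ry','rz'),[float(x) for x in (*d,*r)]))))
    put(p0+R0@d/1000,R0@R.from_rotvec(r).as_matrix())
def st():
    o=manip.get_obs(); p0,R0=get(); E=R.from_rotvec(o['tcp_rot']).as_matrix()
    print('t%.2f'%o['t'],'pos',o['tool_pos'].round(4),'err mm',((o['tool_pos']-p0)*1e3).round(1),'rot',np.degrees(R.from_matrix(R0.T@E).as_rotvec()).round(2),'F',o['force'].round(1),'T',o['wrist_torque'].round(2),'gap',round(float(o['finger_gap'])*1e3,1)); return o
E
python3 - <<'E'
from g import *
o=manip.get_obs(); put(o['tool_pos'],R.from_rotvec(o['tcp_rot']).as_matrix())
a=o['tool_pos']; b=np.array([.6226,.127,.28])
w=lambda f:(a+(b-a)*f,14.87)
plan([(a+[0,0,.03],14.87),(w(.4)[0],14.87),w(.5)]); plan([w(1)])
E
```

```text
{"dx": -30.0, "dy": -0.0, "dz": 0.0, "rx": 0.073, "ry": 0.0, "rz": 0.001}
{"dx": -19.5, "dy": -236.5, "dz": -252.0, "rx": 0.073, "ry": 0.0, "rz": 0.001}
{"dx": -24.3, "dy": -295.6, "dz": -315.0, "rx": 0.073, "ry": 0.0, "rz": 0.001}
{"dx": -24.7, "dy": -317.8, "dz": -292.5, "rx": 0.0, "ry": 0.0, "rz": 0.0}
```

apply_moves --moves '[{"dx": -24.3,"dy": -37,"dz": -39.4,"rx": 0.073,"rz": 0.001},{"dx": -24.3,"dy": -74,"dz": -79,"rx": 0.073,"rz": 0.001},{"dx": -24.3,"dy": -111,"dz": -118,"rx": 0.073,"rz": 0.001},{"dx": -24.3,"dy": -148,"dz": -157.5,"rx": 0.073,"rz": 0.001},{"dx": -24.3,"dy": -185,"dz": -197,"rx": 0.073,"rz": 0.001},{"dx": -24.3,"dy": -222,"dz": -236,"rx": 0.073,"rz": 0.001},{"dx": -24.3,"dy": -259,"dz": -275.6,"rx": 0.073,"rz": 0.001},{"dx": -24.3,"dy": -295.6,"dz": -315,"rx": 0.073,"rz": 0.001}]' --claw 0.2

```text
$.moves[0]: bad value
```

apply_moves --moves '[{"dx": -24.7,"dy": -40,"dz": -37},{"dx": -24.7,"dy": -79.5,"dz": -73},{"dx": -24.7,"dy": -119,"dz": -110},{"dx": -24.7,"dy": -159,"dz": -146},{"dx": -24.7,"dy": -198.6,"dz": -183},{"dx": -24.7,"dy": -238,"dz": -219},{"dx": -24.7,"dy": -278,"dz": -256},{"dx": -24.7,"dy": -317.8,"dz": -292.5}]'

```text
$.moves[0]: bad value
```

apply_moves --moves '[{},{},{},{},{},{},{},{}]'

```text
$.moves[0]: bad value
```

```bash
python3 - <<'E'
from g import *
st(); w=snap('wrist','w1'); t=snap('top','t1')
c=cloud(w); 
for z0,z1 in((.09,.11),(.14,.151),(.165,.182),(.213,.24)):
    q=c[(c[...,2]>z0)&(c[...,2]<z1)&(np.hypot(c[...,0]-.642,c[...,1]-.086)<.12)]
    if len(q)>20: print(z0,len(q),np.median(q,0).round(4),cv2.minAreaRect((q[:,:2]*1000).astype(np.float32)))
E
```

```text
t0.15 pos [ 0.2204 -0.6376  0.2305] err mm [-402.2 -764.5  -49.5] rot [-4.18  0.   -0.06] F [ 0.2 -0.1 -0.1] T [-0.   -0.02 -0.  ] gap 85.7
```

View pics/w1.png

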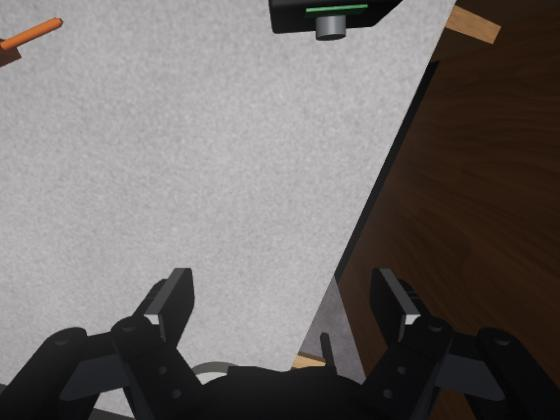

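The calls were refused because every row needs all six numbers. The wrist picture shows only the start area: the orange pin tip at (55,22) and the box edge at (330,25).

apply_moves --moves '[{"dx": -24.3,"dy": -37,"dz": -39.4,"rx": 0.073,"ry": 0,"rz": 0.001},{"dx": -24.3,"dy": -74,"dz": -79,"rx": 0.073,"ry": 0,"rz": 0.001},{"dx": -24.3,"dy": -111,"dz": -118,"rx": 0.073,"ry": 0,"rz": 0.001},{"dx": -24.3,"dy": -148,"dz": -157.5,"rx": 0.073,"ry": 0,"rz": 0.001},{"dx": -24.3,"dy": -185,"dz": -197,"rx": 0.073,"ry": 0,"rz": 0.001},{"dx": -24.3,"dy": -222,"dz": -236,"rx": 0.073,"ry": 0,"rz": 0.001},{"dx": -24.3,"dy": -259,"dz": -275.6,"rx": 0.073,"ry": 0,"rz": 0.001},{"dx": -24.3,"dy": -295.6,"dz": -315,"rx": 0.073,"ry": 0,"rz": 0.001}]' --claw 0.2

```text
t: 1.25
tool_pos: [0.4223, -0.2541, 0.2558]
tcp_rot: [2.083, 0.27, -2.082]
force: [1.5, 0.4, 0.6]
finger_gap: 0.0514
```

apply_moves --moves '[{"dx": -24.7,"dy": -40,"dz": -37,"rx": 0,"ry": 0,"rz": 0},{"dx": -24.7,"dy": -79.5,"dz": -73,"rx": 0,"ry": 0,"rz": 0},{"dx": -24.7,"dy": -119,"dz": -110,"rx": 0,"ry": 0,"rz": 0},{"dx": -24.7,"dy": -159,"dz": -146,"rx": 0,"ry": 0,"rz": 0},{"dx": -24.7,"dy": -198.6,"dz": -183,"rx": 0,"ry": 0,"rz": 0},{"dx": -24.7,"dy": -238,"dz": -219,"rx": 0,"ry": 0,"rz": 0},{"dx": -24.7,"dy": -278,"dz": -256,"rx": 0,"ry": 0,"rz": 0},{"dx": -24.7,"dy": -317.8,"dz": -292.5,"rx": 0,"ry": 0,"rz": 0}]'

```text
t: 2.25
tool_pos: [0.6235, 0.128, 0.28]
tcp_rot: [2.083, 0.27, -2.082]
force: [-0.1, -0.3, -0.6]
finger_gap: 0.0512
```

```bash
python3 - <<'E'
from g import *
import time
for i in range(3): w=snap('wrist','w1')
st(); t=snap('top','t1')
c=cloud(w); 
for z0,z1 in((.09,.11),(.14,.151),(.165,.182),(.213,.24)):
    q=c[(c[...,2]>z0)&(c[...,2]<z1)&(np.hypot(c[...,0]-.642,c[...,1]-.086)<.12)]
    if len(q)>20: print(z0,len(q),np.median(q,0).round(4),cv2.minAreaRect((q[:,:2]*1000).astype(np.float32)))
E
```

```text
t2.40 pos [0.6227 0.1305 0.2794] err mm [ 0.1  3.6 -0.6] rot [-0.31 -0.01 -0.04] F [ 0.1 -0.4 -0.1] T [-0.07  0.05  0.02] gap 51.4
0.09 7907 [0.6519 0.0954 0.0997] ((642.5203247070312, 85.67735290527344), (80.38902282714844, 165.35513305664062), 14.720691680908203)
0.14 810 [0.6581 0.0875 0.1464] ((642.2088623046875, 85.69471740722656), (64.62749481201172, 40.33842086791992), 14.471240997314453)
0.165 1641 [0.6386 0.0977 0.1738] ((634.0020141601562, 105.4130859375), (20.999460220336914, 74.99592590332031), 24.5163631439209)
0.213 824 [0.626  0.1273 0.2246] ((624.3533325195312, 126.783935546875), (21.150981903076172, 20.92598533630371), 62.31605529785156)
```

View pics/w1.png

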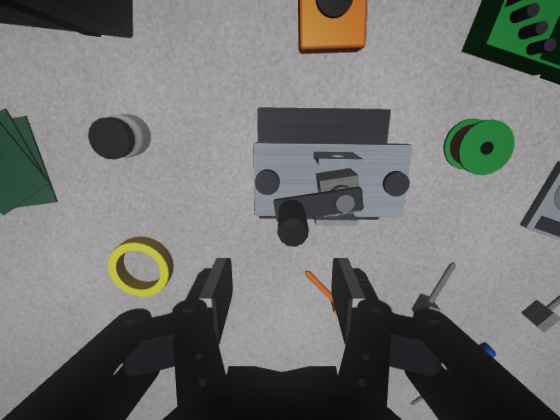

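The wrist view agrees with the top view: knob at (292,222), ears around (338,190), long pin at (440,280), short pin at (545,315). Now I'll grasp the knob.

```bash
python3 - <<'E'
from g import *
plan([([.6234,.1268,.188],14.8)])
E
```

```text
{"dx": 92.0, "dy": 0.4, "dz": -0.8, "rx": 0.001, "ry": 0.0, "rz": 0.0}
```

apply_moves --moves '[{"dx": 15,"dy": 0.4,"dz": -0.8,"rx": 0.001,"ry": 0,"rz": 0},{"dx": 35,"dy": 0.4,"dz": -0.8,"rx": 0.001,"ry": 0,"rz": 0},{"dx": 58,"dy": 0.4,"dz": -0.8,"rx": 0.001,"ry": 0,"rz": 0},{"dx": 78,"dy": 0.4,"dz": -0.8,"rx": 0.001,"ry": 0,"rz": 0},{"dx": 88,"dy": 0.4,"dz": -0.8,"rx": 0.001,"ry": 0,"rz": 0},{"dx": 92,"dy": 0.4,"dz": -0.8,"rx": 0.001,"ry": 0,"rz": 0},{"dx": 92,"dy": 0.4,"dz": -0.8,"rx": 0.001,"ry": 0,"rz": 0},{"dx": 92,"dy": 0.4,"dz": -0.8,"rx": 0.001,"ry": 0,"rz": 0}]'

```text
t: 3.45
tool_pos: [0.6241, 0.1265, 0.1888]
tcp_rot: [2.085, 0.27, -2.081]
force: [0.2, -0.4, -0.2]
finger_gap: 0.0513
```

apply_moves --moves '[{"dx": 0,"dy": 0,"dz": 0,"rx": 0,"ry": 0,"rz": 0},{"dx": 0,"dy": 0,"dz": 0,"rx": 0,"ry": 0,"rz": 0},{"dx": 0,"dy": 0,"dz": 0,"rx": 0,"ry": 0,"rz": 0},{"dx": 0,"dy": 0,"dz": 0,"rx": 0,"ry": 0,"rz": 0},{"dx": 0,"dy": 0,"dz": 0,"rx": 0,"ry": 0,"rz": 0},{"dx": 0,"dy": 0,"dz": 0,"rx": 0,"ry": 0,"rz": 0},{"dx": 0,"dy": 0,"dz": 0,"rx": 0,"ry": 0,"rz": 0},{"dx": 0,"dy": 0,"dz": 0,"rx": 0,"ry": 0,"rz": 0}]' --claw -1

```text
t: 4.45
tool_pos: [0.6239, 0.1267, 0.1885]
tcp_rot: [2.084, 0.27, -2.082]
force: [-1.8, -0.3, 6.3]
finger_gap: 0.0205
```

```bash
python3 - <<'E'
from g import *
st()
c=np.array([.6422,.0859]); yaw=14.8
# circle rows of 22.5 deg from q=99.8 deg, z falling 8mm/360
q0=99.8; p0=get()[0]
def P(q): 
    a=np.radians(q+yaw); return [c[0]+.045*np.cos(a),c[1]+.045*np.sin(a),.188-(q0-q)/360*.008]
plan([(P(q0-22.5*k),yaw) for k in range(1,9)])
E
```

```text
t4.45 pos [0.6239 0.1267 0.1885] err mm [ 0.4 -0.1  0.5] rot [-0.01  0.06  0.07] F [-1.8 -0.3  6.3] T [0.07 0.25 0.02] gap 20.5
{"dx": 0.5, "dy": 0.5, "dz": -17.6, "rx": 0.0, "ry": 0.0, "rz": 0.0}
{"dx": 1.0, "dy": 7.6, "dz": -33.6, "rx": 0.0, "ry": 0.0, "rz": 0.0}
{"dx": 1.5, "dy": 20.3, "dz": -45.7, "rx": 0.0, "ry": 0.0, "rz": 0.0}
{"dx": 2.0, "dy": 36.7, "dz": -52.0, "rx": 0.0, "ry": 0.0, "rz": 0.0}
{"dx": 2.5, "dy": 54.3, "dz": -51.6, "rx": 0.0, "ry": 0.0, "rz": 0.0}
{"dx": 3.0, "dy": 70.3, "dz": -44.4, "rx": 0.0, "ry": 0.0, "rz": 0.0}
{"dx": 3.5, "dy": 82.4, "dz": -31.7, "rx": 0.0, "ry": 0.0, "rz": 0.0}
{"dx": 4.0, "dy": 88.7, "dz": -15.3, "rx": 0.0, "ry": 0.0, "rz": 0.0}
```

apply_moves --moves '[{"dx": 0.5,"dy": 0.5,"dz": -17.6,"rx": 0,"ry": 0,"rz": 0},{"dx": 1.0,"dy": 7.6,"dz": -33.6,"rx": 0,"ry": 0,"rz": 0},{"dx": 1.5,"dy": 20.3,"dz": -45.7,"rx": 0,"ry": 0,"rz": 0},{"dx": 2.0,"dy": 36.7,"dz": -52.0,"rx": 0,"ry": 0,"rz": 0},{"dx": 2.5,"dy": 54.3,"dz": -51.6,"rx": 0,"ry": 0,"rz": 0},{"dx": 3.0,"dy": 70.3,"dz": -44.4,"rx": 0,"ry": 0,"rz": 0},{"dx": 3.5,"dy": 82.4,"dz": -31.7,"rx": 0,"ry": 0,"rz": 0},{"dx": 4.0,"dy": 88.7,"dz": -15.3,"rx": 0,"ry": 0,"rz": 0}]'

```text
t: 5.45
tool_pos: [0.6615, 0.0445, 0.1845]
tcp_rot: [2.086, 0.271, -2.081]
force: [-0.3, 5.4, 5.4]
finger_gap: 0.0207
```

```bash
python3 - <<'E'
from g import *
st()
c=np.array([.6422,.0859]); yaw=14.8;q0=99.8
def P(q): 
    a=np.radians(q+yaw); return [c[0]+.045*np.cos(a),c[1]+.045*np.sin(a),.188-(q0-q)/360*.008]
plan([(P(q0-180-22.5*k),yaw) for k in range(1,9)])
E
```

```text
t5.45 pos [0.6615 0.0445 0.1845] err mm [ 0.5 -0.5  0.5] rot [0.01 0.12 0.04] F [-0.3  5.4  5.4] T [ 1.19  0.2  -0.  ] gap 20.7
{"dx": 0.5, "dy": -0.5, "dz": 17.6, "rx": 0.0, "ry": 0.0, "rz": 0.0}
{"dx": 1.0, "dy": -7.6, "dz": 33.6, "rx": 0.0, "ry": 0.0, "rz": 0.0}
{"dx": 1.5, "dy": -20.3, "dz": 45.7, "rx": 0.0, "ry": 0.0, "rz": 0.0}
{"dx": 2.0, "dy": -36.7, "dz": 52.0, "rx": 0.0, "ry": 0.0, "rz": 0.0}
{"dx": 2.5, "dy": -54.3, "dz": 51.5, "rx": 0.0, "ry": 0.0, "rz": 0.0}
{"dx": 3.0, "dy": -70.3, "dz": 44.4, "rx": 0.0, "ry": 0.0, "rz": 0.0}
{"dx": 3.5, "dy": -82.4, "dz": 31.7, "rx": 0.0, "ry": 0.0, "rz": 0.0}
{"dx": 4.0, "dy": -88.7, "dz": 15.3, "rx": 0.0, "ry": 0.0, "rz": 0.0}
```

Forces are small, so the circle is well centred. Continuing.

apply_moves --moves '[{"dx": 0.5,"dy": -0.5,"dz": 17.6,"rx": 0,"ry": 0,"rz": 0},{"dx": 1.0,"dy": -7.6,"dz": 33.6,"rx": 0,"ry": 0,"rz": 0},{"dx": 1.5,"dy": -20.3,"dz": 45.7,"rx": 0,"ry": 0,"rz": 0},{"dx": 2.0,"dy": -36.7,"dz": 52.0,"rx": 0,"ry": 0,"rz": 0},{"dx": 2.5,"dy": -54.3,"dz": 51.5,"rx": 0,"ry": 0,"rz": 0},{"dx": 3.0,"dy": -70.3,"dz": 44.4,"rx": 0,"ry": 0,"rz": 0},{"dx": 3.5,"dy": -82.4,"dz": 31.7,"rx": 0,"ry": 0,"rz": 0},{"dx": 4.0,"dy": -88.7,"dz": 15.3,"rx": 0,"ry": 0,"rz": 0}]'

```text
t: 6.45
tool_pos: [0.6236, 0.127, 0.1804]
tcp_rot: [2.082, 0.269, -2.082]
force: [0.0, -5.3, 8.5]
finger_gap: 0.0206
```

```bash
python3 - <<'E'
from g import *
st()
c=np.array([.6422,.0859]); yaw=14.8;q0=99.8
def P(q): 
    a=np.radians(q+yaw); return [c[0]+.045*np.cos(a),c[1]+.045*np.sin(a),.188-(q0+360-q)/360*.008]
plan([(P(q),yaw) for q in (80,60,42,26,13,5,0)])
E
```

```text
t6.45 pos [0.6236 0.127  0.1804] err mm [0.1 0.2 0.4] rot [-0.05 -0.02  0.16] F [ 0.  -5.3  8.5] T [-1.35 -0.26 -0.01] gap 20.6
{"dx": 0.5, "dy": 0.0, "dz": -15.5, "rx": 0.0, "ry": 0.0, "rz": 0.0}
{"dx": 0.9, "dy": 5.4, "dz": -30.2, "rx": 0.0, "ry": 0.0, "rz": 0.0}
{"dx": 1.3, "dy": 14.3, "dz": -41.1, "rx": 0.0, "ry": 0.0, "rz": 0.0}
{"dx": 1.6, "dy": 24.6, "dz": -48.1, "rx": 0.0, "ry": 0.0, "rz": 0.0}
{"dx": 1.9, "dy": 34.3, "dz": -51.5, "rx": 0.0, "ry": 0.0, "rz": 0.0}
{"dx": 2.1, "dy": 40.5, "dz": -52.5, "rx": 0.0, "ry": 0.0, "rz": 0.0}
{"dx": 2.2, "dy": 44.4, "dz": -52.7, "rx": 0.0, "ry": 0.0, "rz": 0.0}
```

apply_moves --moves '[{"dx": 0.5,"dy": 0,"dz": -15.5,"rx": 0,"ry": 0,"rz": 0},{"dx": 0.9,"dy": 5.4,"dz": -30.2,"rx": 0,"ry": 0,"rz": 0},{"dx": 1.3,"dy": 14.3,"dz": -41.1,"rx": 0,"ry": 0,"rz": 0},{"dx": 1.6,"dy": 24.6,"dz": -48.1,"rx": 0,"ry": 0,"rz": 0},{"dx": 1.9,"dy": 34.3,"dz": -51.5,"rx": 0,"ry": 0,"rz": 0},{"dx": 2.1,"dy": 40.5,"dz": -52.5,"rx": 0,"ry": 0,"rz": 0},{"dx": 2.2,"dy": 44.4,"dz": -52.7,"rx": 0,"ry": 0,"rz": 0},{"dx": 2.2,"dy": 44.4,"dz": -52.7,"rx": 0,"ry": 0,"rz": 0}]'

```text
t: 7.45
tool_pos: [0.6859, 0.0975, 0.1783]
tcp_rot: [2.083, 0.27, -2.083]
force: [-0.5, 0.1, 6.8]
finger_gap: 0.0205
```

apply_moves --moves '[{"dx": 0,"dy": 0,"dz": 0,"rx": 0,"ry": 0,"rz": 0},{"dx": 0,"dy": 0,"dz": 0,"rx": 0,"ry": 0,"rz": 0},{"dx": 0,"dy": 0,"dz": 0,"rx": 0,"ry": 0,"rz": 0},{"dx": 0,"dy": 0,"dz": 0,"rx": 0,"ry": 0,"rz": 0},{"dx": 0,"dy": 0,"dz": 0,"rx": 0,"ry": 0,"rz": 0},{"dx": 0,"dy": 0,"dz": 0,"rx": 0,"ry": 0,"rz": 0},{"dx": 0,"dy": 0,"dz": 0,"rx": 0,"ry": 0,"rz": 0},{"dx": 0,"dy": 0,"dz": 0,"rx": 0,"ry": 0,"rz": 0}]'

```text
t: 8.45
tool_pos: [0.6858, 0.0976, 0.1783]
tcp_rot: [2.083, 0.27, -2.082]
force: [-0.5, 0.4, 7.2]
finger_gap: 0.0203
```

```bash
python3 - <<'E'
from g import *
o=st(); d=o['tool_pos'][:2]-[.6422,.0859]; print(np.degrees(np.arctan2(d[1],d[0]))-14.8,np.hypot(*d))
E
```

```text
t8.45 pos [0.6858 0.0976 0.1783] err mm [0.1 0.2 0.5] rot [-0.03  0.    0.11] F [-0.5  0.4  7.2] T [-0.2   0.07 -0.05] gap 20.3
0.19332680499462818 0.045187184594799264
```

```bash
python3 - <<'E'
from g import *
p=get()[0]
plan([(p+[0,0,.08],14.8),([.6,.075,.28],14.8)])
E
```

```text
{"dx": -80.0, "dy": -0.0, "dz": 0.0, "rx": 0.0, "ry": 0.0, "rz": 0.0}
{"dx": -102.2, "dy": -0.3, "dz": 88.6, "rx": 0.0, "ry": 0.0, "rz": 0.0}
```

apply_moves --moves '[{"dx": 0,"dy": 0,"dz": 0,"rx": 0,"ry": 0,"rz": 0},{"dx": 0,"dy": 0,"dz": 0,"rx": 0,"ry": 0,"rz": 0},{"dx": 0,"dy": 0,"dz": 0,"rx": 0,"ry": 0,"rz": 0},{"dx": 0,"dy": 0,"dz": 0,"rx": 0,"ry": 0,"rz": 0},{"dx": -20,"dy": 0,"dz": 0,"rx": 0,"ry": 0,"rz": 0},{"dx": -60,"dy": 0,"dz": 0,"rx": 0,"ry": 0,"rz": 0},{"dx": -90,"dy": 0,"dz": 0,"rx": 0,"ry": 0,"rz": 0},{"dx": -102,"dy": 0,"dz": 0,"rx": 0,"ry": 0,"rz": 0}]' --claw 0.2

```text
t: 9.45
tool_pos: [0.687, 0.0974, 0.2836]
tcp_rot: [2.088, 0.27, -2.078]
force: [0.9, 0.4, -0.7]
finger_gap: 0.0514
```

Now back 88.6 mm along +z of the tool, to look.

apply_moves --moves '[{"dx": 0,"dy": 0,"dz": 30,"rx": 0,"ry": 0,"rz": 0},{"dx": 0,"dy": 0,"dz": 65,"rx": 0,"ry": 0,"rz": 0},{"dx": 0,"dy": 0,"dz": 85,"rx": 0,"ry": 0,"rz": 0},{"dx": 0,"dy": 0,"dz": 88.6,"rx": 0,"ry": 0,"rz": 0},{"dx": 0,"dy": 0,"dz": 88.6,"rx": 0,"ry": 0,"rz": 0},{"dx": 0,"dy": 0,"dz": 88.6,"rx": 0,"ry": 0,"rz": 0},{"dx": 0,"dy": 0,"dz": 88.6,"rx": 0,"ry": 0,"rz": 0},{"dx": 0,"dy": 0,"dz": 88.6,"rx": 0,"ry": 0,"rz": 0}]'

```text
t: 10.45
tool_pos: [0.6005, 0.0745, 0.2796]
tcp_rot: [2.083, 0.27, -2.083]
force: [-0.1, -0.1, -0.2]
finger_gap: 0.0513
```

```bash
python3 - <<'E'
from g import *
st(); w=snap('wrist','w2'); c=cloud(w)
for z0,z1 in((.09,.11),(.14,.151),(.155,.172),(.205,.23)):
    q=c[(c[...,2]>z0)&(c[...,2]<z1)&(np.hypot(c[...,0]-.642,c[...,1]-.086)<.1)]
    if len(q)>20: print(z0,len(q),np.median(q,0).round(4),cv2.minAreaRect((q[:,:2]*1000).astype(np.float32)))
# long pin block
q=c[(abs(c[...,2]-.036)<.004)&(np.hypot(c[...,0]-.4728,c[...,1]+.1395)<.035)]
if len(q)>20: print('pin',len(q),q.mean(0),cv2.minAreaRect((q[:,:2]*1000).astype(np.float32)))
c=np.array([.6422,.0859]);a=np.radians(14.8);e=np.array([np.cos(a),np.sin(a)]);n=np.array([-e[1],e[0]])
F=lambda x,y,z:[*(c+x/1e3*e+y/1e3*n),z]
uv=proj(w,[F(0,0,.147),F(26,0,.147),F(-32,0,.147),F(-32,20,.147),F(-32,-20,.147),F(45,0,.215)]); print(uv.round(1))
u0,v0=(uv.mean(0)-[60,60]).astype(int)
im=w['frame'][v0:v0+120,u0:u0+120,::-1]; im=cv2.resize(im,None,fx=5,fy=5,interpolation=cv2.INTER_CUBIC)
for p in uv: cv2.circle(im,tuple(int(x) for x in (p-[u0,v0])*5),3,(0,0,255),1)
cv2.imwrite('pics/c3.png',im); print(u0,v0)
E
```

```text
t10.45 pos [0.6005 0.0745 0.2796] err mm [ 0.4 -0.5 -0.4] rot [-0.01 -0.    0.07] F [-0.1 -0.1 -0.2] T [-0.01 -0.03  0.06] gap 51.3
0.09 9647 [0.6455 0.0808 0.0998] ((642.2266235351562, 85.65443420410156), (80.05321502685547, 165.42709350585938), 14.841071128845215)
0.14 1072 [0.6379 0.0806 0.1466] ((642.2954711914062, 85.71372985839844), (64.49690246582031, 39.74713134765625), 15.031665802001953)
0.155 1546 [0.653  0.0884 0.1637] ((662.8877563476562, 90.93145751953125), (74.78238677978516, 21.464202880859375), 14.695242881774902)
0.205 950 [0.6861 0.0976 0.2145] ((685.8710327148438, 97.6442642211914), (21.00537872314453, 21.08466148376465), 15.057233810424805)
pin 254 [ 0.47587569 -0.13549269  0.03526518] ((474.60418701171875, -136.23280334472656), (18.432241439819336, 32.16648864746094), 84.11803436279297)
[[281.  152. ]
 [281.1 121.6]
 [281.  187.2]
 [259.2 187.2]
 [302.9 187.2]
 [280.8  95. ]]
221 95
```

View pics/c3.png

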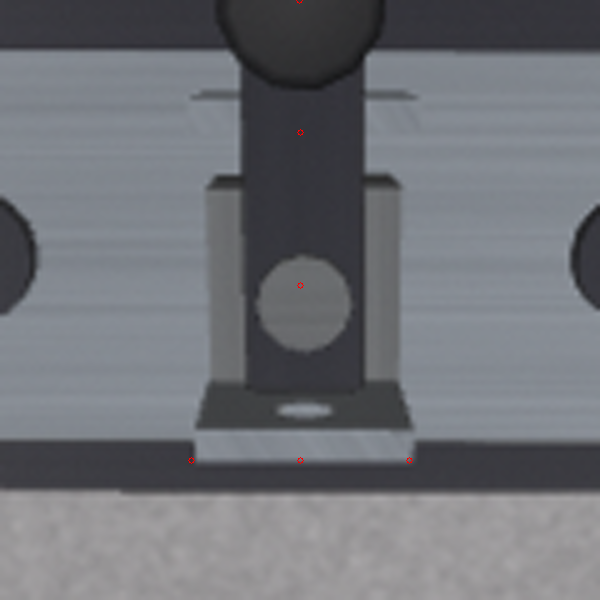

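The lineup is confirmed. The crank arm is straight along the fork at 14.7° (fork 14.8°), the near ear's upper edge is at (305,445), and the head is flush. The long pin measures (.4746,-.1362) with its axis about -5°. Moving to the pin.

```bash
python3 - <<'E'
from g import *
plan([([.474,-.1375,.13],-5)])
E
```

```text
{"dx": 150.0, "dy": 173.2, "dz": 176.2, "rx": 0.346, "ry": 0.0, "rz": 0.0}
```

apply_moves --moves '[{"dx": 0,"dy": 25,"dz": 25,"rx": 0.05,"ry": 0,"rz": 0},{"dx": 10,"dy": 55,"dz": 56,"rx": 0.12,"ry": 0,"rz": 0},{"dx": 40,"dy": 87,"dz": 88,"rx": 0.2,"ry": 0,"rz": 0},{"dx": 75,"dy": 120,"dz": 122,"rx": 0.27,"ry": 0,"rz": 0},{"dx": 110,"dy": 150,"dz": 152,"rx": 0.32,"ry": 0,"rz": 0},{"dx": 140,"dy": 168,"dz": 171,"rx": 0.346,"ry": 0,"rz": 0},{"dx": 150,"dy": 173.2,"dz": 176.2,"rx": 0.346,"ry": 0,"rz": 0},{"dx": 150,"dy": 173.2,"dz": 176.2,"rx": 0.346,"ry": 0,"rz": 0}]'

```text
t: 11.5
tool_pos: [0.4748, -0.1379, 0.1301]
tcp_rot: [-2.178, 0.095, 2.177]
force: [0.6, 1.1, 1.1]
finger_gap: 0.0513
```

```bash
python3 - <<'E'
from g import *
w=snap('wrist','w3'); st(); c=cloud(w)
q=c[(abs(c[...,2]-.036)<.004)&(np.hypot(c[...,0]-.4735,c[...,1]+.1375)<.035)]
print('pin',len(q),q.mean(0),cv2.minAreaRect((q[:,:2]*1000).astype(np.float32)))
E
```

```text
t11.55 pos [ 0.4757 -0.1374  0.1308] err mm [1.7 0.1 0.9] rot [-0.09  0.13  0.04] F [0.3 0.6 0.2] T [-0.01 -0.02  0.03] gap 51.3
pin 824 [ 0.47538018 -0.13630794  0.03555565] ((475.03826904296875, -136.18508911132812), (17.42768669128418, 31.76877784729004), 85.32672882080078)
```

View pics/w3.png

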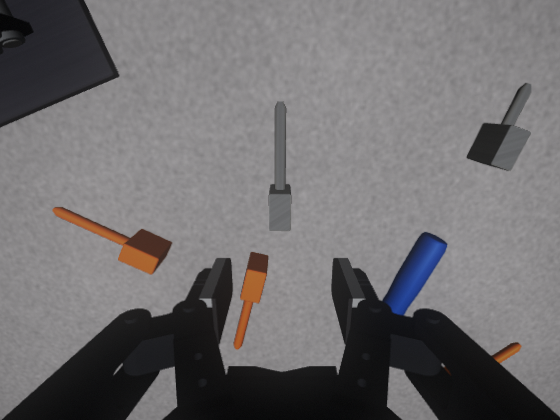

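Long pin at (280,165), centred between the fingers. The orange block at (255,275) lies clear of the finger paths. Descending.

```bash
python3 - <<'E'
from g import *
plan([([.4752,-.1363,.007],-4.7)])
E
```

```text
{"dx": 123.0, "dy": -1.3, "dz": -1.1, "rx": -0.005, "ry": 0.0, "rz": 0.0}
```

apply_moves --moves '[{"dx": 20,"dy": -1.3,"dz": -1.1,"rx": -0.005,"ry": 0,"rz": 0},{"dx": 50,"dy": -1.3,"dz": -1.1,"rx": -0.005,"ry": 0,"rz": 0},{"dx": 80,"dy": -1.3,"dz": -1.1,"rx": -0.005,"ry": 0,"rz": 0},{"dx": 102,"dy": -1.3,"dz": -1.1,"rx": -0.005,"ry": 0,"rz": 0},{"dx": 115,"dy": -1.3,"dz": -1.1,"rx": -0.005,"ry": 0,"rz": 0},{"dx": 121,"dy": -1.3,"dz": -1.1,"rx": -0.005,"ry": 0,"rz": 0},{"dx": 123,"dy": -1.3,"dz": -1.1,"rx": -0.005,"ry": 0,"rz": 0},{"dx": 123,"dy": -1.3,"dz": -1.1,"rx": -0.005,"ry": 0,"rz": 0}]'

```text
t: 12.55
tool_pos: [0.4761, -0.1373, 0.0076]
tcp_rot: [-2.181, 0.091, 2.178]
force: [0.3, 0.0, 0.2]
finger_gap: 0.0513
```

apply_moves --moves '[{"dx": 0,"dy": 0,"dz": 0,"rx": 0,"ry": 0,"rz": 0},{"dx": 0,"dy": 0,"dz": 0,"rx": 0,"ry": 0,"rz": 0},{"dx": 0,"dy": 0,"dz": 0,"rx": 0,"ry": 0,"rz": 0},{"dx": 0,"dy": 0,"dz": 0,"rx": 0,"ry": 0,"rz": 0},{"dx": 0,"dy": 0,"dz": 0,"rx": 0,"ry": 0,"rz": 0},{"dx": 0,"dy": 0,"dz": 0,"rx": 0,"ry": 0,"rz": 0},{"dx": 0,"dy": 0,"dz": 0,"rx": 0,"ry": 0,"rz": 0},{"dx": 0,"dy": 0,"dz": 0,"rx": 0,"ry": 0,"rz": 0}]' --claw -1

```text
t: 13.55
tool_pos: [0.4759, -0.1374, 0.0075]
tcp_rot: [-2.181, 0.091, 2.179]
force: [-1.5, 0.7, 5.8]
finger_gap: 0.017
```

```bash
python3 - <<'E'
from g import *
st()
c=np.array([.6423,.0855]);a=np.radians(14.8);e=np.array([np.cos(a),np.sin(a)])
p=get()[0]
plan([(p+[0,0,.05],-4.7),(p+[0,0,.16],-4.7)])
print('pre-insert'); plan([([*(c-e*.160),.167],14.8)])
E
```

```text
t13.55 pos [ 0.4759 -0.1374  0.0075] err mm [ 0.7 -1.1  0.6] rot [0.01 0.08 0.08] F [-1.5  0.7  5.8] T [ 0.06  0.2  -0.  ] gap 17.0
{"dx": -50.0, "dy": -0.0, "dz": 0.0, "rx": -0.0, "ry": 0.0, "rz": 0.0}
{"dx": -160.0, "dy": -0.1, "dz": 0.0, "rx": -0.0, "ry": 0.0, "rz": 0.0}
pre-insert
{"dx": 0.0, "dy": -181.3, "dz": 2.5, "rx": -0.341, "ry": 0.0, "rz": 0.0}
```

apply_moves --moves '[{"dx": -8,"dy": 0,"dz": 0,"rx": 0,"ry": 0,"rz": 0},{"dx": -25,"dy": 0,"dz": 0,"rx": 0,"ry": 0,"rz": 0},{"dx": -50,"dy": 0,"dz": 0,"rx": 0,"ry": 0,"rz": 0},{"dx": -80,"dy": 0,"dz": 0,"rx": 0,"ry": 0,"rz": 0},{"dx": -110,"dy": 0,"dz": 0,"rx": 0,"ry": 0,"rz": 0},{"dx": -138,"dy": 0,"dz": 0,"rx": 0,"ry": 0,"rz": 0},{"dx": -155,"dy": 0,"dz": 0,"rx": 0,"ry": 0,"rz": 0},{"dx": -160,"dy": -0.1,"dz": 0,"rx": 0,"ry": 0,"rz": 0}]'

```text
t: 14.55
tool_pos: [0.476, -0.1372, 0.1689]
tcp_rot: [-2.183, 0.092, 2.177]
force: [-0.7, 0.3, -3.0]
finger_gap: 0.0174
```

apply_moves --moves '[{"dx": 0,"dy": -15,"dz": 0,"rx": -0.03,"ry": 0,"rz": 0},{"dx": 0,"dy": -45,"dz": 1,"rx": -0.08,"ry": 0,"rz": 0},{"dx": 0,"dy": -80,"dz": 1,"rx": -0.15,"ry": 0,"rz": 0},{"dx": 0,"dy": -115,"dz": 2,"rx": -0.22,"ry": 0,"rz": 0},{"dx": 0,"dy": -145,"dz": 2,"rx": -0.28,"ry": 0,"rz": 0},{"dx": 0,"dy": -168,"dz": 2.5,"rx": -0.32,"ry": 0,"rz": 0},{"dx": 0,"dy": -179,"dz": 2.5,"rx": -0.341,"ry": 0,"rz": 0},{"dx": 0,"dy": -181.3,"dz": 2.5,"rx": -0.341,"ry": 0,"rz": 0}]'

```text
t: 15.55
tool_pos: [0.4878, 0.0441, 0.1666]
tcp_rot: [2.082, 0.27, -2.083]
force: [-0.1, 0.3, -1.6]
finger_gap: 0.0169
```

apply_moves --moves '[{"dx": 0,"dy": 0,"dz": 0,"rx": 0,"ry": 0,"rz": 0},{"dx": 0,"dy": 0,"dz": 0,"rx": 0,"ry": 0,"rz": 0},{"dx": 0,"dy": 0,"dz": 0,"rx": 0,"ry": 0,"rz": 0},{"dx": 0,"dy": 0,"dz": 0,"rx": 0,"ry": 0,"rz": 0},{"dx": 0,"dy": 0,"dz": 0,"rx": 0,"ry": 0,"rz": 0},{"dx": 0,"dy": 0,"dz": 0,"rx": 0,"ry": 0,"rz": 0},{"dx": 0,"dy": 0,"dz": 0,"rx": 0,"ry": 0,"rz": 0},{"dx": 0,"dy": 0,"dz": 0,"rx": 0,"ry": 0,"rz": 0}]'

```text
t: 16.55
tool_pos: [0.4879, 0.0439, 0.1668]
tcp_rot: [2.083, 0.27, -2.083]
force: [-0.2, -0.6, -1.6]
finger_gap: 0.017
```

```bash
python3 - <<'E'
from g import *
o=st(); w=snap('wrist','w4'); c=cloud(w)
f0=np.array([.6423,.0855]);a=np.radians(14.8);e=np.array([np.cos(a),np.sin(a)]);n=np.array([-e[1],e[0]])
d=c[...,:2]-f0; F=np.stack([d@e,d@n,c[...,2]],-1)*1e3
m=(F[...,2]>140)&(F[...,2]<152)&(abs(F[...,1])<25)&(abs(F[...,0]+29)<6); q=F[m]; print('ear',m.sum(),q.min(0).round(1),q.max(0).round(1))
# shaft: pixels near the pin line
print('tcp fork',((o['tool_pos'][:2]-f0)@e*1e3).round(1),((o['tool_pos'][:2]-f0)@n*1e3).round(2))
for x0 in range(-140,-50,10):
    m=(F[...,2]>165)&(F[...,2]<188)&(abs(F[...,1])<14)&(abs(F[...,0]-x0)<5)
    if m.sum()>10: q=F[m]; print(x0,m.sum(),np.percentile(q[:,1],[3,97]).round(1),np.percentile(q[:,2],[50,95]).round(1))
cv2.imwrite('pics/w4.png',cv2.resize(w['frame'][60:360,160:400,::-1],None,fx=2,fy=2,interpolation=cv2.INTER_CUBIC))
E
```

```text
t16.55 pos [0.4879 0.0439 0.1668] err mm [ 0.3 -0.8 -0.2] rot [-0.    0.01  0.08] F [-0.2 -0.6 -1.6] T [ 0.03 -0.01  0.01] gap 17.0
ear 369 [-32.6 -20.  140. ] [-31.5  20.2 147.5]
tcp fork -159.9 -0.81
-140 447 [-6.6  5.2] [180.6 184.9]
-130 390 [-4.7  3.4] [180.6 181.9]
-120 446 [-5.1  3.4] [180.4 181.9]
-110 475 [-5.   3.7] [180.4 181.8]
-100 500 [-4.9  3.6] [180.4 181.9]
-90 550 [-4.8  3.9] [180.3 181.8]
-80 489 [-4.3  3.4] [179.9 181.5]
```

View pics/w4.png

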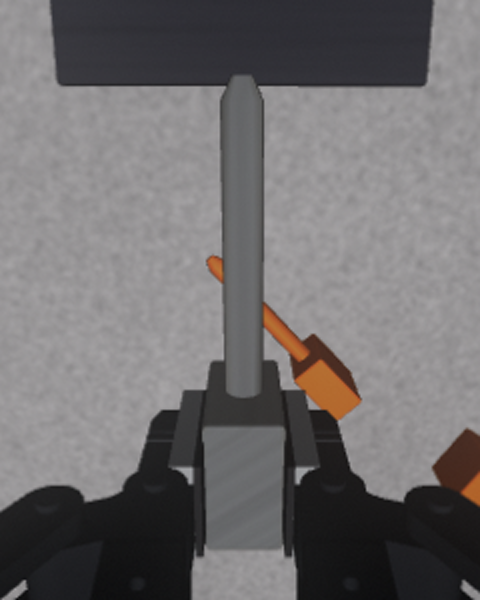

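Pin shaft in grip, straight: tip at (242,78), block at (245,480). Its axis is 0.7 mm toward fork -y and 47.5 mm above hole height. Correcting and descending.

apply_moves --moves '[{"dx": 10,"dy": -0.7,"dz": 0,"rx": 0,"ry": 0,"rz": 0},{"dx": 25,"dy": -0.7,"dz": 0,"rx": 0,"ry": 0,"rz": 0},{"dx": 38,"dy": -0.7,"dz": -5,"rx": 0,"ry": 0,"rz": 0},{"dx": 45,"dy": -0.7,"dz": -12,"rx": 0,"ry": 0,"rz": 0},{"dx": 47.5,"dy": -0.7,"dz": -22,"rx": 0,"ry": 0,"rz": 0},{"dx": 47.5,"dy": -0.7,"dz": -28,"rx": 0,"ry": 0,"rz": 0},{"dx": 47.5,"dy": -0.7,"dz": -30,"rx": 0,"ry": 0,"rz": 0},{"dx": 47.5,"dy": -0.7,"dz": -30,"rx": 0,"ry": 0,"rz": 0}]'

```text
t: 17.6
tool_pos: [0.517, 0.0522, 0.1196]
tcp_rot: [2.084, 0.27, -2.082]
force: [-0.2, -1.0, -1.4]
finger_gap: 0.017
```

apply_moves --moves '[{"dx": 0,"dy": 0,"dz": 0,"rx": 0,"ry": 0,"rz": 0},{"dx": 0,"dy": 0,"dz": 0,"rx": 0,"ry": 0,"rz": 0},{"dx": 0,"dy": 0,"dz": 0,"rx": 0,"ry": 0,"rz": 0},{"dx": 0,"dy": 0,"dz": 0,"rx": 0,"ry": 0,"rz": 0},{"dx": 0,"dy": 0,"dz": 0,"rx": 0,"ry": 0,"rz": 0},{"dx": 0,"dy": 0,"dz": 0,"rx": 0,"ry": 0,"rz": 0},{"dx": 0,"dy": 0,"dz": 0,"rx": 0,"ry": 0,"rz": 0},{"dx": 0,"dy": 0,"dz": 0,"rx": 0,"ry": 0,"rz": 0}]'

```text
t: 18.6
tool_pos: [0.5168, 0.0522, 0.1193]
tcp_rot: [2.083, 0.27, -2.083]
force: [0.8, 0.4, -2.4]
finger_gap: 0.0172
```

```bash
python3 - <<'E'
from g import *
p,R0=get(); put(p+R0@np.array([47.5,-.7,-30])/1e3,R0)
o=st(); w=snap('wrist','w5'); c=cloud(w)
f0=np.array([.6423,.0855]);a=np.radians(14.8);e=np.array([np.cos(a),np.sin(a)]);n=np.array([-e[1],e[0]])
d=c[...,:2]-f0; F=np.stack([d@e,d@n,c[...,2]],-1)*1e3
m=(F[...,2]>140)&(F[...,2]<152)&(abs(F[...,1])<25)&(abs(F[...,0]+29)<6); q=F[m]; print('ear',m.sum(),q.min(0).round(1),q.max(0).round(1))
print('tcp fork',((o['tool_pos'][:2]-f0)@e*1e3).round(1),((o['tool_pos'][:2]-f0)@n*1e3).round(2))
for x0 in range(-105,-40,10):
    m=(F[...,2]>120)&(F[...,2]<140)&(abs(F[...,1])<12)&(abs(F[...,0]-x0)<5)
    if m.sum()>10: q=F[m]; print(x0,m.sum(),np.percentile(q[:,1],[3,97]).round(1),np.percentile(q[:,2],[50,95]).round(1),q[:,0].max().round(1))
E
```

```text
t18.60 pos [0.5168 0.0522 0.1193] err mm [ 0.3 -0.9 -0.2] rot [0.   0.01 0.08] F [ 0.8  0.4 -2.4] T [ 0.05  0.02 -0.01] gap 17.2
ear 2795 [-32.3 -20.2 140. ] [-25.6  20.2 149. ]
tcp fork -129.9 -0.14
-105 383 [-4.1  4.1] [133.  134.2] -100.0
-95 419 [-4.5  4. ] [132.9 134.4] -90.0
-85 464 [-4.4  4.4] [132.9 134.3] -80.0
-75 483 [-4.3  4.3] [132.9 134.3] -70.1
-65 522 [-4.2  4.2] [132.9 134.3] -60.0
-55 567 [-4.1  4.5] [132.9 134.2] -50.1
-45 202 [-3.2  3.6] [131.9 133.8] -45.2
```

The pin is centred in y to 0.1 mm and its top is at 134.3 mm (134.5 wanted). Advancing.

apply_moves --moves '[{"dx": 0,"dy": 0,"dz": -5,"rx": 0,"ry": 0,"rz": 0},{"dx": 0,"dy": 0,"dz": -11,"rx": 0,"ry": 0,"rz": 0},{"dx": 0,"dy": 0,"dz": -17,"rx": 0,"ry": 0,"rz": 0},{"dx": 0,"dy": 0,"dz": -23,"rx": 0,"ry": 0,"rz": 0},{"dx": 0,"dy": 0,"dz": -29,"rx": 0,"ry": 0,"rz": 0},{"dx": 0,"dy": 0,"dz": -34,"rx": 0,"ry": 0,"rz": 0},{"dx": 0,"dy": 0,"dz": -38,"rx": 0,"ry": 0,"rz": 0},{"dx": 0,"dy": 0,"dz": -40,"rx": 0,"ry": 0,"rz": 0}]'

```text
t: 19.65
tool_pos: [0.5556, 0.0625, 0.1193]
tcp_rot: [2.083, 0.27, -2.083]
force: [-0.3, -0.4, -1.3]
finger_gap: 0.017
```

apply_moves --moves '[{"dx": 0,"dy": 0,"dz": -5,"rx": 0,"ry": 0,"rz": 0},{"dx": 0,"dy": 0,"dz": -10,"rx": 0,"ry": 0,"rz": 0},{"dx": 0,"dy": 0,"dz": -15,"rx": 0,"ry": 0,"rz": 0},{"dx": 0,"dy": 0,"dz": -20,"rx": 0,"ry": 0,"rz": 0},{"dx": 0,"dy": 0,"dz": -25,"rx": 0,"ry": 0,"rz": 0},{"dx": 0,"dy": 0,"dz": -30,"rx": 0,"ry": 0,"rz": 0},{"dx": 0,"dy": 0,"dz": -34,"rx": 0,"ry": 0,"rz": 0},{"dx": 0,"dy": 0,"dz": -37,"rx": 0,"ry": 0,"rz": 0}]'

```text
t: 20.65
tool_pos: [0.5914, 0.0719, 0.1193]
tcp_rot: [2.083, 0.27, -2.083]
force: [0.3, -0.2, -1.5]
finger_gap: 0.0169
```

apply_moves --moves '[{"dx": 0,"dy": 0,"dz": -1.5,"rx": 0,"ry": 0,"rz": 0},{"dx": 0,"dy": 0,"dz": -3,"rx": 0,"ry": 0,"rz": 0},{"dx": 0,"dy": 0,"dz": -4,"rx": 0,"ry": 0,"rz": 0},{"dx": 0,"dy": 0,"dz": -4.5,"rx": 0,"ry": 0,"rz": 0},{"dx": 0,"dy": 0,"dz": -5,"rx": 0,"ry": 0,"rz": 0},{"dx": 0,"dy": 0,"dz": -5.5,"rx": 0,"ry": 0,"rz": 0},{"dx": 0,"dy": 0,"dz": -6,"rx": 0,"ry": 0,"rz": 0},{"dx": 0,"dy": 0,"dz": -6.5,"rx": 0,"ry": 0,"rz": 0}]'

```text
t: 21.65
tool_pos: [0.5973, 0.0735, 0.1193]
tcp_rot: [2.083, 0.27, -2.083]
force: [-0.9, -0.8, -0.3]
finger_gap: 0.0171
```

apply_moves --moves '[{"dx": 0,"dy": 0,"dz": -0.3,"rx": 0,"ry": 0,"rz": 0},{"dx": 0,"dy": 0,"dz": -0.6,"rx": 0,"ry": 0,"rz": 0},{"dx": 0,"dy": 0,"dz": -0.9,"rx": 0,"ry": 0,"rz": 0},{"dx": 0,"dy": 0,"dz": -1.2,"rx": 0,"ry": 0,"rz": 0},{"dx": 0,"dy": 0,"dz": -1.5,"rx": 0,"ry": 0,"rz": 0},{"dx": 0,"dy": 0,"dz": -1.5,"rx": 0,"ry": 0,"rz": 0},{"dx": 0,"dy": 0,"dz": -1.5,"rx": 0,"ry": 0,"rz": 0},{"dx": 0,"dy": 0,"dz": -1.5,"rx": 0,"ry": 0,"rz": 0}]'

```text
t: 22.65
tool_pos: [0.5973, 0.0734, 0.119]
tcp_rot: [2.079, 0.269, -2.086]
force: [-6.7, -1.9, 3.4]
finger_gap: 0.0173
```

Contact: the force rose to about 7 N with no further travel, at the expected home position. Releasing and retreating upward.

apply_moves --moves '[{"dx": 0,"dy": 0,"dz": 0,"rx": 0,"ry": 0,"rz": 0},{"dx": 0,"dy": 0,"dz": 0,"rx": 0,"ry": 0,"rz": 0},{"dx": 0,"dy": 0,"dz": 0,"rx": 0,"ry": 0,"rz": 0},{"dx": 0,"dy": 0,"dz": 0,"rx": 0,"ry": 0,"rz": 0},{"dx": 0,"dy": 0,"dz": 0,"rx": 0,"ry": 0,"rz": 0},{"dx": -5,"dy": 0,"dz": 0,"rx": 0,"ry": 0,"rz": 0},{"dx": -15,"dy": 0,"dz": 0,"rx": 0,"ry": 0,"rz": 0},{"dx": -35,"dy": 0,"dz": 0,"rx": 0,"ry": 0,"rz": 0}]' --claw 0.1

```text
t: 23.65
tool_pos: [0.5985, 0.0739, 0.155]
tcp_rot: [2.082, 0.27, -2.084]
force: [0.6, -0.0, -0.6]
finger_gap: 0.0468
```

apply_moves --moves '[{"dx": -30,"dy": 0,"dz": 0,"rx": 0,"ry": 0,"rz": 0},{"dx": -70,"dy": 0,"dz": 0,"rx": 0,"ry": 0,"rz": 0},{"dx": -105,"dy": 0,"dz": 10,"rx": 0,"ry": 0,"rz": 0},{"dx": -125,"dy": 0,"dz": 30,"rx": 0,"ry": 0,"rz": 0},{"dx": -130,"dy": 0,"dz": 55,"rx": 0,"ry": 0,"rz": 0},{"dx": -130,"dy": 0,"dz": 65,"rx": 0,"ry": 0,"rz": 0},{"dx": -130,"dy": 0,"dz": 65,"rx": 0,"ry": 0,"rz": 0},{"dx": -130,"dy": 0,"dz": 65,"rx": 0,"ry": 0,"rz": 0}]'

```text
t: 24.65
tool_pos: [0.5366, 0.0576, 0.2842]
tcp_rot: [2.083, 0.27, -2.083]
force: [0.2, -0.5, -0.1]
finger_gap: 0.047
```

```bash
python3 - <<'E'
from g import *
st(); w=snap('wrist','w6'); c=cloud(w)
f0=np.array([.6423,.0855]);a=np.radians(14.8);e=np.array([np.cos(a),np.sin(a)]);n=np.array([-e[1],e[0]])
d=c[...,:2]-f0; F=np.stack([d@e,d@n,c[...,2]],-1)*1e3
for nm,m in dict(block=(F[...,2]>143)&(F[...,2]<153)&(abs(F[...,1])<14)&(F[...,0]<-33)&(F[...,0]>-80),ear=(F[...,2]>143)&(F[...,2]<152)&(abs(abs(F[...,1])-15)<6)&(abs(F[...,0]+29)<6),knob=(F[...,2]>205)&(F[...,2]<225)&(abs(F[...,1])<30),tip=(F[...,2]>120)&(F[...,2]<140)&(abs(F[...,1])<8)&(F[...,0]>20)&(F[...,0]<60)).items():
    q=F[m]; print(nm,m.sum(), *( [q.min(0).round(1),q.max(0).round(1),q.mean(0).round(1)] if len(q) else []))
uv=proj(w,[[*(f0-.02*e),.147]])[0].astype(int); print(uv)
cv2.imwrite('pics/c6.png',cv2.resize(w['frame'][max(0,uv[1]-100):uv[1]+100,uv[0]-120:uv[0]+120,::-1],None,fx=3,fy=3,interpolation=cv2.INTER_CUBIC))
s=snap('scene','s6'); uv=proj(s,[[*f0,.147]])[0].astype(int); cv2.imwrite('pics/s6c.png',cv2.resize(s['frame'][uv[1]-60:uv[1]+60,uv[0]-80:uv[0]+80,::-1],None,fx=5,fy=5,interpolation=cv2.INTER_CUBIC))
E
```

```text
t24.65 pos [0.5366 0.0576 0.2842] err mm [ 20.1   4.6 164.7] rot [-0.    0.02  0.06] F [ 0.2 -0.5 -0.1] T [-0.02 -0.04  0.01] gap 47.0
block 720 [-65.4  -7.6 143. ] [-34.    9.6 147.7] [-49.1   0.9 144.9]
ear 193 [-34.9 -19.4 143.1] [-25.7  19.6 148.5] [-28.8   1.3 146.7]
knob 27 [ 33.7  -3.3 205. ] [ 35.2   5.4 209.1] [ 34.4   0.9 206.7]
tip 0
[281  96]
```

View pics/c6.png

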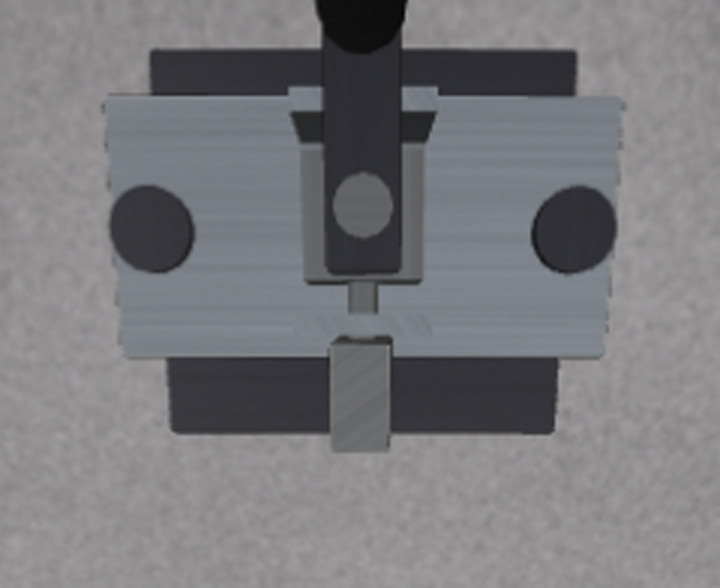

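View pics/s6c.png

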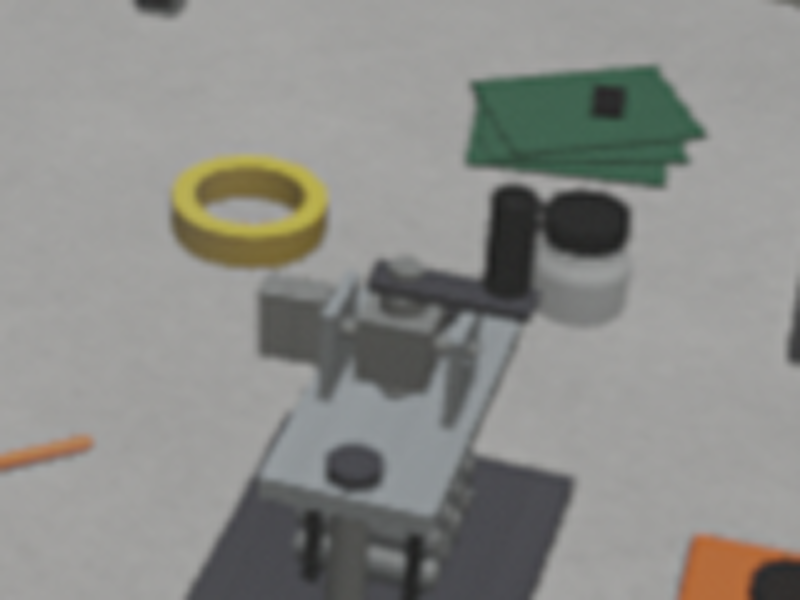

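Wrist crop: the block's front edge at (360,340) is nearly against the ear, and the shaft shows at (362,298) entering the head. The scene crop shows the block touching the near ear at (320,330). The depth data hints at up to about 1 mm of gap at the top edge, possibly from droop after release. I'll give the block a gentle seating push from behind with the fingers shut.

```bash
python3 - <<'E'
from g import *
p,R0=get(); put(p+R0@np.array([-165,0,-20])/1e3,R0); st()
f0=np.array([.6423,.0855]);a=np.radians(14.8);e=np.array([np.cos(a),np.sin(a)])
plan([([*(f0-.105*e),.124],14.8)])
E
```

```text
t24.75 pos [0.5365 0.0577 0.284 ] err mm [ 0.7 -0.4 -0.5] rot [-0.01 -0.01  0.05] F [ 0.8  0.5 -0.3] T [-0.03  0.01 -0.04] gap 47.1
{"dx": 160.5, "dy": 0.8, "dz": -5.0, "rx": 0.0, "ry": 0.0, "rz": 0.0}
```

apply_moves --moves '[{"dx": 20,"dy": 0,"dz": 0,"rx": 0,"ry": 0,"rz": 0},{"dx": 45,"dy": 0,"dz": 0,"rx": 0,"ry": 0,"rz": 0},{"dx": 70,"dy": 0,"dz": 0,"rx": 0,"ry": 0,"rz": 0},{"dx": 100,"dy": 0,"dz": 0,"rx": 0,"ry": 0,"rz": 0},{"dx": 130,"dy": 0,"dz": 0,"rx": 0,"ry": 0,"rz": 0},{"dx": 150,"dy": 0,"dz": 0,"rx": 0,"ry": 0,"rz": 0},{"dx": 159,"dy": 0,"dz": 0,"rx": 0,"ry": 0,"rz": 0},{"dx": 160.5,"dy": 0,"dz": 0,"rx": 0,"ry": 0,"rz": 0}]' --claw -1

```text
t: 25.75
tool_pos: [0.5362, 0.0575, 0.1235]
tcp_rot: [2.082, 0.271, -2.084]
force: [-0.1, 0.2, 0.6]
finger_gap: -0.0001
```

apply_moves --moves '[{"dx": 0,"dy": 0,"dz": -8,"rx": 0,"ry": 0,"rz": 0},{"dx": 0,"dy": 0,"dz": -14,"rx": 0,"ry": 0,"rz": 0},{"dx": 0,"dy": 0,"dz": -19,"rx": 0,"ry": 0,"rz": 0},{"dx": 0,"dy": 0,"dz": -23,"rx": 0,"ry": 0,"rz": 0},{"dx": 0,"dy": 0,"dz": -26,"rx": 0,"ry": 0,"rz": 0},{"dx": 0,"dy": 0,"dz": -28,"rx": 0,"ry": 0,"rz": 0},{"dx": 0,"dy": 0,"dz": -29,"rx": 0,"ry": 0,"rz": 0},{"dx": 0,"dy": 0,"dz": -30,"rx": 0,"ry": 0,"rz": 0}]'

```text
t: 26.75
tool_pos: [0.565, 0.065, 0.1238]
tcp_rot: [2.083, 0.27, -2.083]
force: [0.9, -0.2, -0.2]
finger_gap: 0.0003
```

apply_moves --moves '[{"dx": 0,"dy": 0,"dz": -0.8,"rx": 0,"ry": 0,"rz": 0},{"dx": 0,"dy": 0,"dz": -1.6,"rx": 0,"ry": 0,"rz": 0},{"dx": 0,"dy": 0,"dz": -2.4,"rx": 0,"ry": 0,"rz": 0},{"dx": 0,"dy": 0,"dz": -3.2,"rx": 0,"ry": 0,"rz": 0},{"dx": 0,"dy": 0,"dz": -4,"rx": 0,"ry": 0,"rz": 0},{"dx": 0,"dy": 0,"dz": -4.5,"rx": 0,"ry": 0,"rz": 0},{"dx": 0,"dy": 0,"dz": -5,"rx": 0,"ry": 0,"rz": 0},{"dx": 0,"dy": 0,"dz": -5.5,"rx": 0,"ry": 0,"rz": 0}]'

```text
t: 27.75
tool_pos: [0.5684, 0.0657, 0.1235]
tcp_rot: [2.078, 0.269, -2.087]
force: [-8.6, -2.7, 6.6]
finger_gap: 0.0003
```

About 9 N with the motion stalled, far above the pin's sliding friction, so the block is seated. Backing off and rising.

apply_moves --moves '[{"dx": 0,"dy": 0,"dz": 3,"rx": 0,"ry": 0,"rz": 0},{"dx": 0,"dy": 0,"dz": 12,"rx": 0,"ry": 0,"rz": 0},{"dx": -10,"dy": 0,"dz": 30,"rx": 0,"ry": 0,"rz": 0},{"dx": -50,"dy": 0,"dz": 35,"rx": 0,"ry": 0,"rz": 0},{"dx": -100,"dy": 0,"dz": 35,"rx": 0,"ry": 0,"rz": 0},{"dx": -140,"dy": 0,"dz": 35,"rx": 0,"ry": 0,"rz": 0},{"dx": -160,"dy": 0,"dz": 35,"rx": 0,"ry": 0,"rz": 0},{"dx": -160,"dy": 0,"dz": 35,"rx": 0,"ry": 0,"rz": 0}]'

```text
t: 28.75
tool_pos: [0.5374, 0.0578, 0.2854]
tcp_rot: [2.088, 0.27, -2.078]
force: [1.0, 0.2, 0.3]
finger_gap: -0.0002
```

```bash
python3 - <<'E'
from g import *
o=manip.get_obs(); print(o['t'],o['tool_pos'].round(4),o['force'].round(1)); w=snap('wrist','w7'); c=cloud(w)
f0=np.array([.6423,.0855]);a=np.radians(14.8);e=np.array([np.cos(a),np.sin(a)]);n=np.array([-e[1],e[0]])
d=c[...,:2]-f0; F=np.stack([d@e,d@n,c[...,2]],-1)*1e3
for f in (143,140): 
  q=F[(F[...,2]>f)&(F[...,2]<153)&(abs(F[...,1])<14)&(F[...,0]<-20)&(F[...,0]>-80)]; print(np.histogram(q[:,0],bins=np.arange(-70,-20,2))); 
q=F[(F[...,2]>140)&(F[...,2]<153)&(abs(F[...,1])<6)&(F[...,0]<-36)&(F[...,0]>-63)]; print(np.polyfit(q[:,0],q[:,2],1),q.mean(0))
uv=proj(w,[[*(f0-.04*e),.147]])[0].astype(int); print(uv)
cv2.imwrite('pics/c7.png',cv2.resize(w['frame'][max(0,uv[1]-60):uv[1]+60,uv[0]-80:uv[0]+80,::-1],None,fx=5,fy=5,interpolation=cv2.INTER_CUBIC))
E
```

```text
28.75 [0.5374 0.0578 0.2854] [1.  0.2 0.3]
(array([ 0,  0, 31, 41, 34, 36, 49, 44, 37, 38, 56, 45, 41, 55, 48, 42, 62,
       42,  0, 64, 64, 72, 24,  0]), array([-70, -68, -66, -64, -62, -60, -58, -56, -54, -52, -50, -48, -46,
       -44, -42, -40, -38, -36, -34, -32, -30, -28, -26, -24, -22]))
(array([ 0,  0, 34, 42, 38, 38, 52, 45, 39, 40, 57, 46, 42, 55, 48, 42, 62,
       42, 16, 64, 64, 72, 24,  0]), array([-70, -68, -66, -64, -62, -60, -58, -56, -54, -52, -50, -48, -46,
       -44, -42, -40, -38, -36, -34, -32, -30, -28, -26, -24, -22]))
[5.31921902e-02 1.47570014e+02] [-4.89256833e+01 -9.18842561e-02  1.44967550e+02]
[281 122]
```

View pics/c7.png

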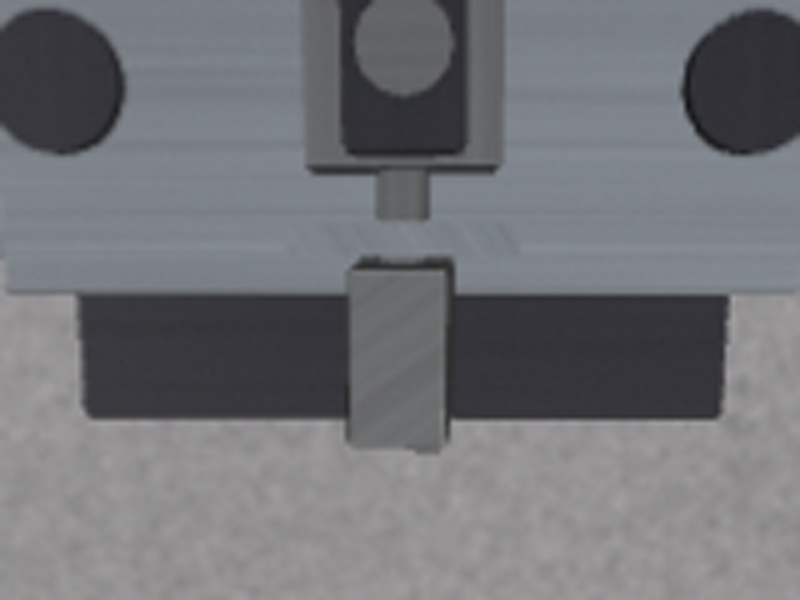

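The block sits against the ear: bottom edge in contact, and a natural 3° droop from the hole clearance opens about 1.7 mm at the top. Block centre is at -48.9 mm, with the shaft entering the head at (403,195) in the crop. Handing in.

```bash
python3 -c "
from rig import manip; print(manip.hand_in())"
```

```text
the job is handed in; nothing more can be done
None
```

I wound the crank about 1.28 turns clockwise, which lined the cross hole up with the fork. I then pushed the long lock pin through near ear, head and far ear, let go, and handed the job in at about 29 s.

**Crank:** the arm measured 14.7° against the fork's 14.8°, and the knob top was 214.5 mm above the bench (215 mm wanted).

**Pin:**
- It went in with almost no side force.
- It stopped against the near ear at about 7 N, and again at about 9 N in a seating push from behind after release.
- The block's centre is at −48.9 mm on the fork axis, against −48 mm nominal.
- By calculation the tip is about 5 mm past the far ear's outer face; I did not see the tip itself.

**Imperfect check:** once released, the pin droops about 3° in the hole clearance. The block rests on the ear at its lower edge, with about 1.7 mm of gap at the top.

The gripper ended clear above the press. I did not handle the short pin or the other loose things, but I did not re-measure where they lie at the end.

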